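# Push a smartwatch out of its bonding mould

## Task

The smartwatch is stuck tight in its brown bonding mould. Pick up the mould, set it over the upright push-out peg, feel for the off-centre hole in its underside without leaning hard on the peg, and press it gently down until the mould sits fully home and flat on the metal block, so that the peg raises the watch in its pocket. Leave the mould there, lift the watch out and lay it glass up in the blue tray without dropping it; leave the mug, dispenser and screwdriver alone.

Things in the scene. Friction and masses are not known exactly. Their poses are not given: they have to be found in the camera images.
- mould: Loose brown plastic mould, 68 (its x) x 60 (its y) x 24 mm high, 0.25 to 0.35 kg; origin at the centre of its underside, z up. Grip it across the 60 mm. A hand-drilled round hole, 17 mm wide, 1 mm chamfer below, goes through its 11 mm floor, its axis 4 mm off the mould's centre. In which direction is unknown (any angle) and out of sight: feel for it.
- pocket (a point): Centre of the mould's pocket floor, 11 mm above its underside. The pocket is 41.5 (x) x 35.5 (y) mm, 13 mm deep, open on top. Two steel spring jaws in its ends (along x), up to 5 mm above the floor, grip the watch: pushing it up past them takes about 9 to 17 N; after some 5 mm it comes free, and then stays up on the peg.
- watch: Smartwatch without strap, 40 (its x) x 34 (its y) x 12 mm, 45 g, aluminium case, black glass on top (z up); origin at the centre of its underside. It starts on the pocket floor, x along the mould's x, its top 1 mm below the mould's top, out of the fingers' reach. With the mould home the peg holds it about 9 mm up, some 8 mm proud of the mould, to be gripped across its 34 mm.
- block: Push-out block standing loose on the bench: steel plate 120 (its x) x 100 (its y) x 12 mm, 1.15 kg; origin at the centre of its underside, z up. In its centre an orange nylon peg, 14 mm thick, 20 mm high, top 32 mm above the bench. Neither peg nor plate may be leaned on with more than about 25 N; 4 to 8 N is enough to feel for the hole; meet them at 10 mm/s or less.
- tray: Blue silicone tray fixed to the bench, 140 (its x) x 110 (its y) x 16 mm, walls 4 mm, inner floor 4 mm above the bench; origin at the centre of its underside. The watch goes in here.
- mug: White mug, rim 76 mm across, 85 mm high; origin at the centre of its underside. Leave alone.
- dispenser: White plastic solvent dispenser with steel cap, 54 mm across, 110 mm high; origin at the centre of its underside. Leave alone.
- screwdriver: Screwdriver with red handle lying on the bench, 160 mm long along its x, handle 26 mm thick; origin underneath its middle. Leave alone.
Not all that is in view belongs to the job. Several things have the shape of the mould; the one meant has the colours described above.

How it is judged (in metres and radians):
On the way, in this order (a step that is already met when the one before it is completed fails the run):
1. The peg has entered the push-out hole: the mould's underside is at least 3 mm below the peg's top, level, over the peg (z of mould in the frame of block below 0.029 m and horizontal distance between mould and block below 0.009 m and angle between mould's own z axis and vertical below 0.12 rad), for 0.1 s.
2. The mould sits home on the block and the peg has raised the watch at least 6.5 mm in its pocket (z of watch in the frame of mould above 0.0175 m and z of mould in the frame of block below 0.0145 m and horizontal distance between mould and block below 0.009 m), for 0.1 s.
At the end, for the whole second after the job is handed in: The watch lies still and flat, glass up (within 0.12 rad), on the floor of the tray, and the mould still sits flat (within 0.06 rad) and home on the block (underside within 2.5 mm of the plate, axis within 9 mm of the peg) over the peg (x of watch in the frame of tray between -0.055 and 0.055 m and y of watch in the frame of tray between -0.042 and 0.042 m and z of watch in the frame of tray below 0.009 m and angle between watch's own z axis and vertical below 0.12 rad and linear speed of watch below 0.02 m/s and z of mould in the frame of block below 0.0145 m and horizontal distance between mould and block below 0.009 m and angle between mould's own z axis and vertical below 0.06 rad); the robot touches nothing.
It fails at once if the mould leaned on the peg with more than 35 N before it is home, or set down on the block with more than 60 N ((contact force between mould and block above 35 N and z of mould in the frame of block above 0.014 m) or contact force between mould and block above 60 N).
It fails at once if the watch pressed on the peg with more than 35 N (contact force between watch and block above 35 N).
It fails at once if the watch dropped (moving faster than 0.4 m/s outside the mould with no finger on it) (distance between watch and mould above 0.04 m and linear speed of watch above 0.4 m/s and contact force between the fingers and watch below 0.05 N).
It fails at once if the mug, the dispenser or the screwdriver moved more than 15 mm (distance of any of mug, dispenser, screwdriver from where it was at the start of the episode above 0.015 m).
It also fails if it takes over 67 s, if anything falls off the work surface, if the arm or the gripper's body presses on something with over 40 N, if the wrist force passes 120 N, or if a joint passes its speed limit or range.

## Robot

A 6-joint arm with a two-finger parallel gripper is mounted at the origin on the work surface. World frame = base frame: x ahead of the robot, y to its left, z up, the work surface at z = 0. Lengths are in m, angles in degrees, forces in N, time in s.
With the tool pointing down it reaches from about 0.325 to 0.85 m from the base axis. Payload 4.4 kg.
Tool frame: the origin (TCP) lies between the finger pads; the fingertips stand 11 mm ahead of it and the grasp point (between the pads) lies 8 mm behind it; z points along the fingers, y is the line along which they close (so a half turn about z gives the same grasp; the last joint's range is limited). The gripper opens to 94 mm and grips with 3 to 60 N. Pads are 16 mm wide; open, the fingers measure 119 mm over their backs; the gripper's body (75 mm by 177 mm) begins 78 mm behind the grasp point.
Start: joints at [-71.992, 11.837, 88.321, -0, 79.842, -8.623], TCP at [0.258, -0.514, 0.216] pointing down, gripper open.
Joint ranges: [-156.59, 156.59], [-49.26, 127.26], [12.9, 141.05], [-63.56, 243.56], [4.71, 150.69], [-161.64, 161.64]. Speed limits (degrees/s): [159.86, 159.86, 180, 180, 180, 180].

## Interface

Orientations are given as [roll, pitch, yaw] about the fixed x, y, z axes, in that order (R = Rz(yaw) Ry(pitch) Rx(roll)).
In Python, from workcell import bot, eyes, job_done, models gives the robot as it stands.
- The arm moves only by the shell command python3 -m inch 'ROWS'. ROWS is a JSON object of lists of equal length, an entry for each row: "delta_pos": the shift along the world's x, y, z in m, a list of three; "delta_rot": the turn, a rotation vector about the world's x, y, z in rad, a list of three; "jaw": the finger opening in m, from 0 to 0.094. In form: {"delta_pos": [[tx, ty, tz], ...], "delta_rot": [[rx, ry, rz], ...], "jaw": [jaw, ...]}. A call has 1 to 20 rows; each row is the pose to reach, as a shift and turn from the pose commanded when the call began; what a row does not reach only later rows make up. A row lasts 1/10 s, in which the tool goes at most 50 mm and 8.59 degrees, less where a joint would pass 70% of its speed; a pose out of reach is approached as far as the arm can. A call with a gripper value outside its range is refused whole. The fingers move at their own pace and stop on an object; the grip force is fixed at half the most. Time passes only in rows, so rows that repeat a pose let the fingers close. It gives the time, the measured TCP pose, the force, the opening and the grip force at its end, in the units of the state.
- bot.state(): the state, without advancing time (a new reading comes with each control period).
- eyes.capture(name): name is "scene" or "top" or "wrist"; returns (picture, depth): 480x640x3 uint8, red, green, blue; 480x640 float32, m along the optical axis (not along the pixel's ray), 0 where there is no reading.
- eyes.camera_model(name): a dict with "vfov" (degrees; the focal length in pixels is half the picture's height over the tangent of half this angle, whatever the lens; pixels are square), "cx", "cy" (the principal point, pixels), "camera_from_world" (4x4, takes a point from world to camera coordinates); the wrist camera has in their place "T_tool_cam" (4x4, takes a point from camera to tool coordinates, whose origin is the TCP and whose axes are the flange's). Camera axes: x right, y down, z forward; pixel columns grow to the right and rows downward; lengths in m; the calibration is good to about 2 mm. A picture is of the moment at which its call begins: read the wrist's pose just before it. camera_model takes no time and is no camera call.
- job_done(): hands the job in; it is judged then, once.
Trained networks look in the newest picture that a camera, given by its name, has taken for a name from the list of things; names that differ only in an ending like _2 or _b are one class to them, and where a whole thing is asked for, a point or a joint stands for the part that bears it (a point fixed in the world has none). Each returns a list of dicts, best first, with "conf" (0 to 1); they miss things now and then, are a little off and sometimes report something else, mostly with a low value. They report only what shows in the picture. A call takes as long as a camera call. They do not tell look-alikes from the thing itself.
- models.recognise(camera, target): "location" ([x, y, z] in m, in world coordinates, good to about 4 mm: the middle of the surface that is visible of it).
- models.place_of(camera, target): "location" ([x, y, z] in m, in world coordinates, good to about 4 mm: a listed point, or the origin of a listed thing).
The state is a dict: "clock": time; "joint_positions": joint angles; "qvel": joint speeds; "tau": joint torques, N m; "tool_pos": TCP position; "tcp_rot": TCP orientation; "contact_force": force on the tool from outside, world axes, zero at the start; "ft_torque": the same for the moment, N m; "finger_gap": opening from 0.0 (shut) to 1.0 (fully open); "gripper_force": force on a finger pad.
Only numpy, scipy, OpenCV 4.12 (cv2) and the standard library are available. Lean on these libraries where they do the work, as an engineer would, in place of code of your own. Each camera call takes 0.05 s, during which the arm holds its last target. There are 200 camera calls.

## Working session

There is one attempt and no reset: what is moved stays moved. The work goes in short steps, Python scripts to look and compute and a shell command to move; the robot and the scene stay as the last step left them, time stands still between calls to the robot, and variables do not carry over. Pictures are saved under pics/ and viewed, at most 10 in all, crops included, and the job is handed in when it is done.

```bash
mkdir -p pics; cat > h.py <<'E'
import numpy as np, cv2
from workcell import bot, eyes, job_done, models
from scipy.spatial.transform import Rotation as R
def K(n):
    m=eyes.camera_model(n); f=240/np.tan(np.radians(m["vfov"])/2); return m,f
def cam2world(n,st=None):
    m,f=K(n)
    if n!="wrist": return np.linalg.inv(np.array(m["camera_from_world"]))
    T=np.eye(4); T[:3,:3]=R.from_euler('xyz',st["tcp_rot"],degrees=True).as_matrix(); T[:3,3]=st["tool_pos"]
    return T@np.array(m["T_tool_cam"])
def cloud(n,depth,st=None):
    m,f=K(n); v,u=np.mgrid[0:480,0:640]
    P=np.stack([(u-m["cx"])*depth/f,(v-m["cy"])*depth/f,depth,np.ones_like(depth)],-1)
    W=(P@cam2world(n,st).T)[...,:3]; W[depth<=0]=np.nan
    return W
def save(n,im): cv2.imwrite(f"pics/{n}.png",cv2.cvtColor(im,cv2.COLOR_RGB2BGR))
E
python3 - <<'E'
from h import *
print(bot.state())
a,d=eyes.capture("top"); save("top1",a); np.savez("top1",a=a,d=d)
for t in ["mould","watch","block","tray","mug","dispenser","screwdriver"]:
    print(t,[(np.round(r["location"],3),round(r["conf"],2)) for r in models.place_of("top",t)])
E
```

```text
{'clock': 0.0, 'joint_positions': array([-7.19926073e+01,  1.18842456e+01,  8.84039011e+01, -1.59279702e-03,
        7.98400068e+01, -8.62555140e+00]), 'qvel': array([ 0.07552233, -0.01823894,  0.0183542 ,  0.02540741,  0.03129471,
        0.06062054]), 'tau': array([ 1.70270669e-04, -3.70879054e+01, -2.81416029e+01,  6.97378116e-02,
        3.60719149e-02, -1.81897408e-04]), 'tool_pos': array([ 0.25747437, -0.51326783,  0.21529824]), 'tcp_rot': array([-1.79873061e+02, -1.76705052e-02,  2.66332073e+01]), 'contact_force': array([ 0.01104079,  0.10606662, -0.84456956]), 'ft_torque': array([-0.00019617, -0.05263934,  0.02015402]), 'gripper_force': 0.0, 'finger_gap': 0.996731458282285}
mould [(array([ 0.387, -0.384,  0.002]), 0.75), (array([ 0.506, -0.222, -0.002]), 0.74), (array([ 0.507, -0.348,  0.002]), 0.65), (array([ 0.381, -0.225,  0.003]), 0.6)]
watch [(array([ 0.5  , -0.223,  0.011]), 0.59)]
block [(array([0.555, 0.012, 0.003]), 0.61)]
tray [(array([ 0.535,  0.209, -0.002]), 0.61)]
mug [(array([ 0.725, -0.232, -0.001]), 0.96)]
dispenser [(array([ 0.719,  0.181, -0.002]), 0.97)]
screwdriver [(array([ 0.699, -0.007, -0.002]), 0.78)]
```

View pics/top1.png

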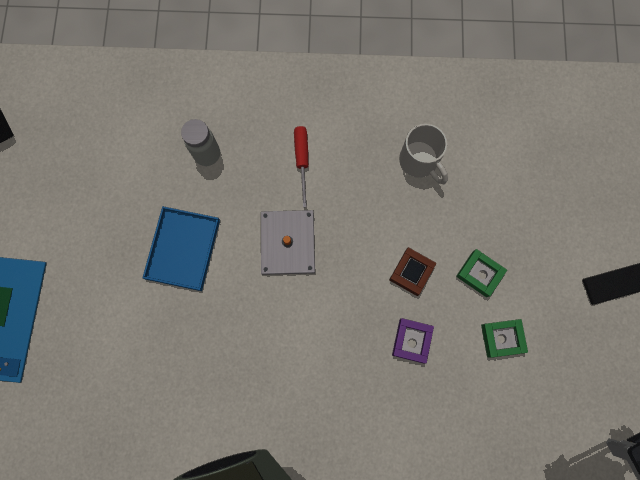

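The brown mould with the black watch is at pixel (412,271), the block with the orange peg at (288,241), and the tray at (182,249). The green and purple ones are decoys. Next I'll fit poses from this picture.

```bash
cat >> h.py <<'E'
def rect(W,mask,name):
    n,l,s,c=cv2.connectedComponentsWithStats(mask.astype(np.uint8)); k=1+np.argmax(s[1:,4])
    P=W[(l==k)&np.isfinite(W[...,2])]; r=cv2.minAreaRect((P[:,:2]*1000).astype(np.float32))
    print(name,"c",np.round(r[0],1),"size",np.round(r[1],1),"ang",round(r[2],1),"z",np.round(np.percentile(P[:,2],[5,50,95]),4),"mean",np.round(P.mean(0),4),len(P))
    return P
E
python3 - <<'E'
from h import *
z=np.load("top1.npz"); a,d=z["a"],z["d"]; W=cloud("top",d); h=cv2.cvtColor(a,cv2.COLOR_RGB2HSV).astype(int)
def near(x,y,r): return np.hypot(W[...,0]-x,W[...,1]-y)<r
H,S,V=h[...,0],h[...,1],h[...,2]
rect(W,near(.506,-.222,.055)&(W[...,2]>.015),"mould")
rect(W,near(.555,.012,.085)&(W[...,2]>.006)&(W[...,2]<.02)&(S<80),"plate")
rect(W,near(.555,.012,.04)&(S>90),"peg")
rect(W,near(.535,.209,.11)&(S>120)&(H>95)&(H<125),"tray")
print(eyes.camera_model("wrist"))
E
```

```text
mould c [ 500.7 -221.6] size [59.9 68.6] ang 61.9 z [0.0197 0.0238 0.0271] mean [ 0.4999 -0.2212  0.0237] 1223
plate c [550.   11.1] size [120.8  99.5] ang 3.2 z [0.009  0.0122 0.0153] mean [0.5486 0.0114 0.0122] 3292
peg c [549.3  12.1] size [13.1 13.9] ang 12.7 z [0.0123 0.0312 0.035 ] mean [0.5485 0.0114 0.0285] 61
tray c [530.8 208.6] size [110.8 139.5] ang 79.9 z [0.0011 0.0045 0.0162] mean [0.531  0.2096 0.0057] 4474
{'vfov': 71.54228341380572, 'cx': 313.2154116696987, 'cy': 239.0841954003049, 'T_tool_cam': array([[ 9.41358385e-05, -9.65835987e-01, -2.59154081e-01,
         7.48682912e-02],
       [ 9.99999995e-01,  9.64129668e-05,  3.92324589e-06,
        -6.33947247e-04],
       [ 2.11966017e-05, -2.59154080e-01,  9.65835991e-01,
        -1.68743605e-01],
       [ 0.00000000e+00,  0.00000000e+00,  0.00000000e+00,
         1.00000000e+00]])}
```

```bash
python3 -m inch '{"delta_pos":[[0.243,0.292,-0.066],[0.243,0.292,-0.066],[0.243,0.292,-0.066],[0.243,0.292,-0.066],[0.243,0.292,-0.066],[0.243,0.292,-0.066],[0.243,0.292,-0.066],[0.243,0.292,-0.066],[0.243,0.292,-0.066],[0.243,0.292,-0.066],[0.243,0.292,-0.066],[0.243,0.292,-0.066]],"delta_rot":[[0,0,-0.955],[0,0,-0.955],[0,0,-0.955],[0,0,-0.955],[0,0,-0.955],[0,0,-0.955],[0,0,-0.955],[0,0,-0.955],[0,0,-0.955],[0,0,-0.955],[0,0,-0.955],[0,0,-0.955]],"jaw":[0.094,0.094,0.094,0.094,0.094,0.094,0.094,0.094,0.094,0.094,0.094,0.094]}'
python3 - <<'E'
from h import *
st=bot.state(); print(st["tool_pos"],st["tcp_rot"],st["contact_force"])
a,d=eyes.capture("wrist"); save("w1",a); W=cloud("wrist",d,st); np.savez("w1",a=a,W=W)
m=(np.hypot(W[...,0]-.5,W[...,1]+.222)<.055)&(W[...,2]>.017)
rect(W,m,"mould")
E
```

```text
clock: 1.6
tool_pos: [0.5001, -0.2236, 0.1509]
tcp_rot: [180.0, -0.0, -28.2]
contact_force: [-0.1, -0.9, -0.2]
finger_gap: 0.997
gripper_force: 0.0
[ 0.50014842 -0.22355267  0.15087027] [ 1.79968918e+02 -3.71499559e-02 -2.82048808e+01] [-0.08014938 -0.93938179 -0.24670054]
mould c [ 508.6 -226.6] size [108.5  42.4] ang 62.3 z [0.1853 0.256  0.2762] mean [ 0.5172 -0.2305  0.2531] 53906
```

View pics/w1.png

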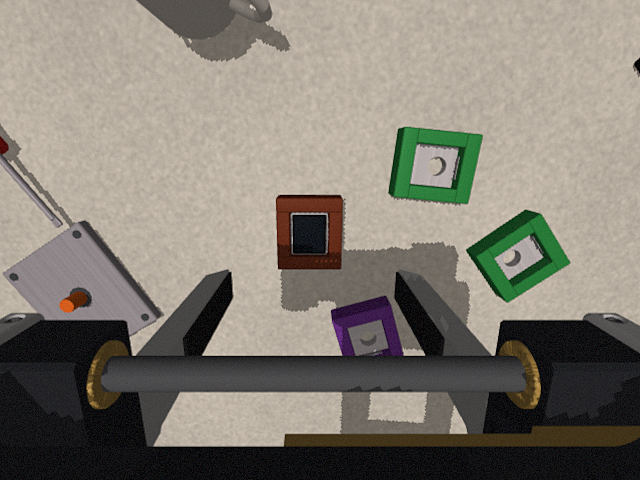

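The brown mould is upright in the image at (310,232), with its long side along tool x, so the grip axis is right.

```bash
python3 - <<'E'
from h import *
st=bot.state(); print(st["tool_pos"],st["tcp_rot"])
z=np.load("w1.npz"); W=z["W"]; a=z["a"]; hsv=cv2.cvtColor(a,cv2.COLOR_RGB2HSV).astype(int)
m=(np.hypot(W[...,0]-.5,W[...,1]+.222)<.06)&(W[...,2]>.019)&(W[...,2]<.032)
rect(W,m,"mould")
rect(W,(W[...,2]>.026)&(W[...,2]<.04)&(hsv[...,1]>150)&(hsv[...,0]<15)&(W[...,1]>-.06),"peg")
rect(W,(W[...,2]>.008)&(W[...,2]<.016)&(hsv[...,1]<90)&(W[...,1]>-.06),"plate")
E
```

```text
[ 0.50012829 -0.2235975   0.15087913] [ 1.79978384e+02 -3.93579380e-02 -2.82242272e+01]
mould c [ 501.5 -220.1] size [60.  67.8] ang 61.8 z [0.0214 0.0242 0.0255] mean [ 0.5026 -0.2207  0.024 ] 4632
peg c [550.7  12.8] size [13.5 12.8] ang 88.2 z [0.0271 0.0322 0.0335] mean [0.5508 0.0114 0.0314] 214
plate c [550.6  13.2] size [119.8 101.6] ang 3.3 z [0.0112 0.0126 0.0138] mean [0.5633 0.0046 0.0125] 8658
```

```bash
python3 -m inch '{"delta_pos":[[0.001,0.0025,-0.03],[0.001,0.0025,-0.06],[0.001,0.0025,-0.09],[0.001,0.0025,-0.11],[0.001,0.0025,-0.125],[0.001,0.0025,-0.132],[0.001,0.0025,-0.136],[0.001,0.0025,-0.136],[0.001,0.0025,-0.136],[0.001,0.0025,-0.136],[0.001,0.0025,-0.136],[0.001,0.0025,-0.136],[0.001,0.0025,-0.136],[0.001,0.0025,-0.136],[0.001,0.0025,-0.136],[0.001,0.0025,-0.136]],"delta_rot":[[0,0,0],[0,0,0],[0,0,0],[0,0,0],[0,0,0],[0,0,0],[0,0,0],[0,0,0],[0,0,0],[0,0,0],[0,0,0],[0,0,0],[0,0,0],[0,0,0],[0,0,0],[0,0,0]],"jaw":[0.094,0.094,0.094,0.094,0.094,0.094,0.094,0.094,0.05,0.05,0.05,0.05,0.05,0.05,0.05,0.05]}'
```

```text
clock: 3.25
tool_pos: [0.5019, -0.2197, 0.0148]
tcp_rot: [180.0, -0.0, -28.1]
contact_force: [-0.5, -0.1, 3.1]
finger_gap: 0.635
gripper_force: 30.0
```

```bash
python3 -m inch '{"delta_pos":[[0,0,0.01],[0,0,0.03],[0,0,0.06],[0.01,0.04,0.065],[0.02,0.08,0.065],[0.03,0.12,0.065],[0.04,0.16,0.065],[0.048,0.2,0.065],[0.052,0.223,0.06],[0.052,0.232,0.052],[0.052,0.232,0.045],[0.052,0.232,0.043],[0.052,0.232,0.042],[0.052,0.232,0.042],[0.052,0.232,0.042]],"delta_rot":[[0,0,0],[0,0,0],[0,0,0],[0,0,0],[0,0,0],[0,0,0],[0,0,0],[0,0,0],[0,0,0],[0,0,0],[0,0,0],[0,0,0],[0,0,0],[0,0,0],[0,0,0]],"jaw":[0.05,0.05,0.05,0.05,0.05,0.05,0.05,0.05,0.05,0.05,0.05,0.05,0.05,0.05,0.05]}'
python3 - <<'E'
from h import *
st=bot.state(); print(st["tool_pos"],st["tcp_rot"],st["contact_force"],st["ft_torque"])
a,d=eyes.capture("wrist"); save("w2",a); W=cloud("wrist",d,st); np.savez("w2",a=a,W=W)
a,d=eyes.capture("scene"); save("s2",a)
E
```

```text
clock: 4.75
tool_pos: [0.554, 0.0115, 0.0567]
tcp_rot: [-180.0, -0.0, -28.2]
contact_force: [-0.7, -0.8, -3.2]
finger_gap: 0.631
gripper_force: 30.0
[0.55398859 0.01145512 0.05672605] [-1.79994769e+02 -3.28994425e-02 -2.81754595e+01] [-0.74856979 -0.79207787 -3.2286967 ] [ 0.02722173 -0.00293325 -0.03859198]
```

View pics/w2.png

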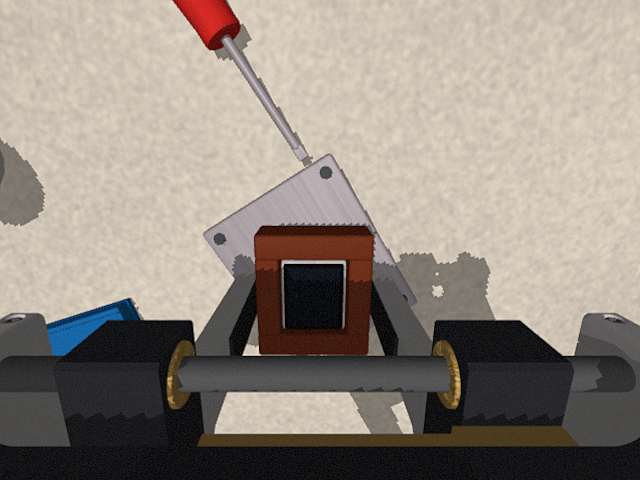

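View pics/s2.png

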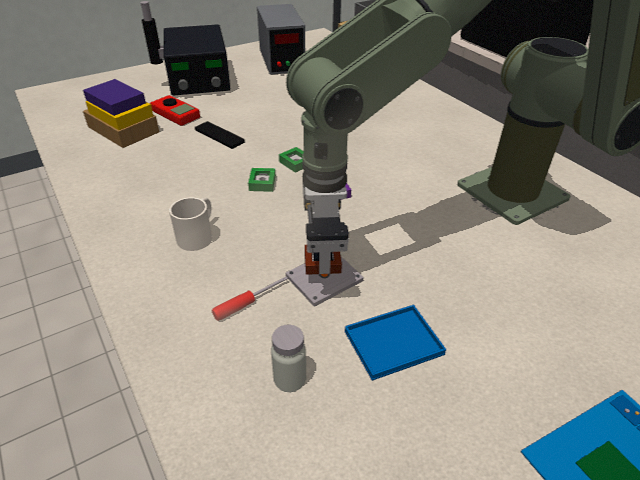

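The mould is held level over the block at (313,290) in the wrist view. The plate is partly visible and nothing is disturbed. Next I'll get the mould's centre in the hand, then descend to touch.

```bash
python3 - <<'E'
from h import *
z=np.load("w2.npz"); W=z["W"]; a=z["a"]; hsv=cv2.cvtColor(a,cv2.COLOR_RGB2HSV).astype(int)
near=np.hypot(W[...,0]-.554,W[...,1]-.0115)<.05
P=rect(W,near&(W[...,2]>.058)&(W[...,2]<.075)&(hsv[...,1]>80)&(hsv[...,0]<15),"mould")
rect(W,(W[...,2]>.008)&(W[...,2]<.018)&(hsv[...,1]<90)&(np.hypot(W[...,0]-.55,W[...,1]-.012)<.085),"plate")
E
python3 -m inch '{"delta_pos":[[0,0,-0.001],[0,0,-0.002],[0,0,-0.003],[0,0,-0.004],[0,0,-0.005],[0,0,-0.006],[0,0,-0.007],[0,0,-0.008]],"delta_rot":[[0,0,0],[0,0,0],[0,0,0],[0,0,0],[0,0,0],[0,0,0],[0,0,0],[0,0,0]],"jaw":[0.05,0.05,0.05,0.05,0.05,0.05,0.05,0.05]}'
```

```text
mould c [553.9  12. ] size [61.3 68.9] ang 61.8 z [0.0624 0.0664 0.0674] mean [0.5567 0.01   0.066 ] 9533
plate c [550.8  13.7] size [119.3  99.9] ang 3.5 z [0.0113 0.0125 0.0136] mean [0.5849 0.0047 0.0125] 8805
clock: 5.65
tool_pos: [0.5537, 0.0125, 0.0483]
tcp_rot: [-180.0, 0.0, -28.1]
contact_force: [0.4, -0.8, -3.4]
finger_gap: 0.639
gripper_force: 30.0
```

```bash
python3 -m inch '{"delta_pos":[[0,0,-0.0005],[0,0,-0.001],[0,0,-0.001]],"delta_rot":[[0,0,0],[0,0,0],[0,0,0]],"jaw":[0.05,0.05,0.05]}'
python3 -m inch '{"delta_pos":[[0,0,-0.0005],[0,0,-0.001],[0,0,-0.001]],"delta_rot":[[0,0,0],[0,0,0],[0,0,0]],"jaw":[0.05,0.05,0.05]}'
```

```text
clock: 5.95
tool_pos: [0.5537, 0.0125, 0.0474]
tcp_rot: [180.0, 0.0, -28.1]
contact_force: [0.8, 0.4, -2.8]
finger_gap: 0.633
gripper_force: 30.0
clock: 6.25
tool_pos: [0.5539, 0.0125, 0.0467]
tcp_rot: [-180.0, -0.0, -28.1]
contact_force: [-1.0, -0.2, -1.9]
finger_gap: 0.635
gripper_force: 30.0
```

```bash
python3 -m inch '{"delta_pos":[[0,0,-0.0005],[0,0,-0.001],[0,0,-0.001]],"delta_rot":[[0,0,0],[0,0,0],[0,0,0]],"jaw":[0.05,0.05,0.05]}'
```

```text
clock: 6.55
tool_pos: [0.554, 0.0125, 0.0462]
tcp_rot: [-180.0, -0.0, -28.1]
contact_force: [-2.0, -0.2, 3.1]
finger_gap: 0.637
gripper_force: 30.0
```

```bash
python3 -m inch '{"delta_pos":[[-0.0003,0.001,0],[-0.0005,0.002,0],[-0.0005,0.002,0]],"delta_rot":[[0,0,0],[0,0,0],[0,0,0]],"jaw":[0.05,0.05,0.05]}' | sed -n '2p;4p'
python3 -m inch '{"delta_pos":[[-0.0007,0.0008,0],[-0.0015,0.0015,0],[-0.0015,0.0015,0]],"delta_rot":[[0,0,0],[0,0,0],[0,0,0]],"jaw":[0.05,0.05,0.05]}' | sed -n '2p;4p'
python3 -m inch '{"delta_pos":[[-0.001,0.0003,0],[-0.002,0.0005,0],[-0.002,0.0005,0]],"delta_rot":[[0,0,0],[0,0,0],[0,0,0]],"jaw":[0.05,0.05,0.05]}' | sed -n '2p;4p'
```

```text
tool_pos: [0.5541, 0.0133, 0.0463]
contact_force: [-1.6, -4.6, 5.3]
tool_pos: [0.5537, 0.0152, 0.0466]
contact_force: [1.4, -4.2, 4.9]
tool_pos: [0.552, 0.0166, 0.0466]
contact_force: [3.7, -3.3, 6.1]
```

```bash
python3 -m inch '{"delta_pos":[[-0.001,-0.0003,0.0002],[-0.002,-0.0005,0.0003],[-0.002,-0.0005,0.0003]],"delta_rot":[[0,0,0],[0,0,0],[0,0,0]],"jaw":[0.05,0.05,0.05]}' | sed -n '2p;4p'
python3 -m inch '{"delta_pos":[[-0.0007,-0.0008,0],[-0.0015,-0.0015,0],[-0.0015,-0.0015,0]],"delta_rot":[[0,0,0],[0,0,0],[0,0,0]],"jaw":[0.05,0.05,0.05]}' | sed -n '2p;4p'
python3 -m inch '{"delta_pos":[[-0.0003,-0.001,0],[-0.0005,-0.002,0],[-0.0005,-0.002,0]],"delta_rot":[[0,0,0],[0,0,0],[0,0,0]],"jaw":[0.05,0.05,0.05]}' | sed -n '2p;4p'
```

```text
tool_pos: [0.5493, 0.0168, 0.0466]
contact_force: [5.1, -0.5, 6.3]
tool_pos: [0.5477, 0.016, 0.0466]
contact_force: [4.0, 2.3, 6.5]
tool_pos: [0.5468, 0.0149, 0.0466]
contact_force: [3.3, 4.1, 6.9]
```

```bash
python3 -m inch '{"delta_pos":[[0.0003,-0.001,0.0003],[0.0005,-0.002,0.0005],[0.0005,-0.002,0.0005]],"delta_rot":[[0,0,0],[0,0,0],[0,0,0]],"jaw":[0.05,0.05,0.05]}' | sed -n '2p;4p'
python3 -m inch '{"delta_pos":[[0.0007,-0.0008,0],[0.0015,-0.0015,0],[0.0015,-0.0015,0]],"delta_rot":[[0,0,0],[0,0,0],[0,0,0]],"jaw":[0.05,0.05,0.05]}' | sed -n '2p;4p'
python3 -m inch '{"delta_pos":[[0.001,-0.0003,0],[0.002,-0.0005,0],[0.002,-0.0005,0]],"delta_rot":[[0,0,0],[0,0,0],[0,0,0]],"jaw":[0.05,0.05,0.05]}' | sed -n '2p;4p'
```

```text
tool_pos: [0.5462, 0.0133, 0.0466]
contact_force: [2.7, 4.2, 7.7]
tool_pos: [0.5464, 0.0131, 0.0466]
contact_force: [-0.7, 8.3, 11.5]
tool_pos: [0.5465, 0.0131, 0.0465]
contact_force: [-5.2, 9.3, 15.9]
```

```bash
python3 -m inch '{"delta_pos":[[-0.001,0.001,0],[-0.002,0.0025,0],[-0.003,0.004,0],[-0.0035,0.0045,0],[-0.0035,0.0045,0]],"delta_rot":[[0,0,0],[0,0,0],[0,0,0],[0,0,0],[0,0,0]],"jaw":[0.05,0.05,0.05,0.05,0.05]}'
python3 - <<'E'
from h import *
st=bot.state(); print(st["ft_torque"])
a,d=eyes.capture("wrist"); save("w3",a); W=cloud("wrist",d,st); np.savez("w3",a=a,W=W)
hsv=cv2.cvtColor(a,cv2.COLOR_RGB2HSV).astype(int)
c=st["tool_pos"]
near=np.hypot(W[...,0]-c[0],W[...,1]-c[1])<.05
P=rect(W,near&(W[...,2]>.048)&(W[...,2]<.065)&(hsv[...,1]>80)&(hsv[...,0]<15),"mould")
A=np.c_[P[:,:2]-c[:2],np.ones(len(P))]; s=P[:,2]>.052; print("tilt",np.linalg.lstsq(A[s],P[s,2],rcond=None)[0])
rect(W,(W[...,2]>.008)&(W[...,2]<.018)&(hsv[...,1]<90)&(np.hypot(W[...,0]-.55,W[...,1]-.012)<.085),"plate")
E
```

```text
clock: 9.75
tool_pos: [0.5462, 0.0135, 0.0466]
tcp_rot: [-180.0, 0.0, -28.1]
contact_force: [0.8, -1.7, 6.3]
finger_gap: 0.638
gripper_force: 30.0
[-0.2503027  -0.39742054 -0.01973722]
mould c [546.2  13.9] size [61.4 68.5] ang 61.8 z [0.0523 0.0562 0.0573] mean [0.549  0.012  0.0559] 9527
tilt [0.00155559 0.00051915 0.05617369]
plate c [550.7  13.8] size [119.5 100.2] ang 3.5 z [0.0114 0.0125 0.0136] mean [0.582  0.0051 0.0125] 11689
```

Camera check: the mould is level and the block hasn't moved. The stall looks like friction sticking. I'll hop instead of slide through the remaining half ring.

```bash
python3 -m inch '{"delta_pos":[[0,0,0.002],[0.0005,-0.0022,0.002],[0.0005,-0.0022,0.001],[0.0005,-0.0022,0.0003],[0.0005,-0.0022,-0.0003],[0.0005,-0.0022,-0.0003]],"delta_rot":[[0,0,0],[0,0,0],[0,0,0],[0,0,0],[0,0,0],[0,0,0]],"jaw":[0.05,0.05,0.05,0.05,0.05,0.05]}' | sed -n '2p;4p'
python3 -m inch '{"delta_pos":[[0,0,0.002],[0.0015,-0.0015,0.002],[0.0015,-0.0015,0.001],[0.0015,-0.0015,0.0003],[0.0015,-0.0015,0],[0.0015,-0.0015,0]],"delta_rot":[[0,0,0],[0,0,0],[0,0,0],[0,0,0],[0,0,0],[0,0,0]],"jaw":[0.05,0.05,0.05,0.05,0.05,0.05]}' | sed -n '2p;4p'
python3 -m inch '{"delta_pos":[[0,0,0.002],[0.002,-0.0005,0.002],[0.002,-0.0005,0.001],[0.002,-0.0005,0.0003],[0.002,-0.0005,0],[0.002,-0.0005,0]],"delta_rot":[[0,0,0],[0,0,0],[0,0,0],[0,0,0],[0,0,0],[0,0,0]],"jaw":[0.05,0.05,0.05,0.05,0.05,0.05]}' | sed -n '2p;4p'
```

```text
tool_pos: [0.5441, 0.0123, 0.0466]
contact_force: [-7.0, 4.0, 15.0]
tool_pos: [0.5465, 0.0097, 0.0465]
contact_force: [-6.9, 1.5, 11.6]
tool_pos: [0.5504, 0.0085, 0.0463]
contact_force: [-2.0, -1.2, 3.8]
```

```bash
python3 -m inch '{"delta_pos":[[0,0,0.002],[0.002,0.0005,0.002],[0.002,0.0005,0.001],[0.002,0.0005,0.0005],[0.002,0.0005,0],[0.002,0.0005,0]],"delta_rot":[[0,0,0],[0,0,0],[0,0,0],[0,0,0],[0,0,0],[0,0,0]],"jaw":[0.05,0.05,0.05,0.05,0.05,0.05]}' | sed -n '2p;4p'
python3 -m inch '{"delta_pos":[[0,0,0.002],[0.0015,0.0015,0.002],[0.0015,0.0015,0.001],[0.0015,0.0015,0.0005],[0.0015,0.0015,0],[0.0015,0.0015,0]],"delta_rot":[[0,0,0],[0,0,0],[0,0,0],[0,0,0],[0,0,0],[0,0,0]],"jaw":[0.05,0.05,0.05,0.05,0.05,0.05]}' | sed -n '2p;4p'
```

```text
tool_pos: [0.5519, 0.0094, 0.0456]
contact_force: [-0.6, 0.5, -3.3]
tool_pos: [0.5535, 0.0108, 0.0458]
contact_force: [-0.2, 0.4, -3.4]
```

The hole shows up between 300° and 330°: the force vanishes and the mould drops. I'll centre there and go down gently.

```bash
python3 -m inch '{"delta_pos":[[-0.0005,-0.0006,0],[-0.0008,-0.0008,-0.0005],[-0.0008,-0.0008,-0.001],[-0.0008,-0.0008,-0.0015],[-0.0008,-0.0008,-0.002],[-0.0008,-0.0008,-0.002]],"delta_rot":[[0,0,0],[0,0,0],[0,0,0],[0,0,0],[0,0,0],[0,0,0]],"jaw":[0.05,0.05,0.05,0.05,0.05,0.05]}' | sed -n '2p;4p'
```

```text
tool_pos: [0.5529, 0.01, 0.0439]
contact_force: [-0.4, -0.4, -3.1]
```

```bash
python3 -m inch '{"delta_pos":[[0,0,-0.0007],[0,0,-0.0014],[0,0,-0.002],[0,0,-0.0027],[0,0,-0.0034],[0,0,-0.004],[0,0,-0.0047],[0,0,-0.0054],[0,0,-0.006],[0,0,-0.006]],"delta_rot":[[0,0,0],[0,0,0],[0,0,0],[0,0,0],[0,0,0],[0,0,0],[0,0,0],[0,0,0],[0,0,0],[0,0,0]],"jaw":[0.05,0.05,0.05,0.05,0.05,0.05,0.05,0.05,0.05,0.05]}' | sed -n '2p;4p'
python3 -m inch '{"delta_pos":[[0,0,-0.0007],[0,0,-0.0014],[0,0,-0.002],[0,0,-0.002]],"delta_rot":[[0,0,0],[0,0,0],[0,0,0],[0,0,0]],"jaw":[0.05,0.05,0.05,0.05]}' | sed -n '2p;4p'
```

```text
tool_pos: [0.5528, 0.01, 0.0378]
contact_force: [-0.6, -0.8, -3.7]
tool_pos: [0.5528, 0.01, 0.0358]
contact_force: [-0.2, -0.6, -3.2]
```

```bash
python3 -m inch '{"delta_pos":[[0,0,-0.0005],[0,0,-0.001],[0,0,-0.0015],[0,0,-0.002],[0,0,-0.002]],"delta_rot":[[0,0,0],[0,0,0],[0,0,0],[0,0,0],[0,0,0]],"jaw":[0.05,0.05,0.05,0.05,0.05]}' | sed -n '2p;4p'
python3 -m inch '{"delta_pos":[[0,0,-0.0005],[0,0,-0.001],[0,0,-0.001]],"delta_rot":[[0,0,0],[0,0,0],[0,0,0]],"jaw":[0.05,0.05,0.05]}' | sed -n '2p;4p'
```

```text
tool_pos: [0.5536, 0.0097, 0.0353]
contact_force: [-2.6, -0.9, 5.1]
tool_pos: [0.5537, 0.0097, 0.0345]
contact_force: [-2.7, -0.4, 6.2]
```

```bash
python3 -m inch '{"delta_pos":[[0,0,-0.0005],[0,0,-0.001],[0,0,-0.0015],[0,0,-0.0015]],"delta_rot":[[0,0,0],[0,0,0],[0,0,0],[0,0,0]],"jaw":[0.05,0.05,0.05,0.05]}' | sed -n '2p;4p'
python3 -m inch '{"delta_pos":[[0,0,-0.0005],[0,0,-0.001],[0,0,-0.0015],[0,0,-0.0015]],"delta_rot":[[0,0,0],[0,0,0],[0,0,0],[0,0,0]],"jaw":[0.05,0.05,0.05,0.05]}' | sed -n '2p;4p'
```

```text
tool_pos: [0.5537, 0.0098, 0.033]
contact_force: [-3.0, -1.1, 7.2]
tool_pos: [0.5539, 0.0099, 0.0313]
contact_force: [-1.0, 0.2, 1.2]
```

```bash
python3 -m inch '{"delta_pos":[[0,0,-0.0005],[0,0,-0.001],[0,0,-0.0015],[0,0,-0.0015]],"delta_rot":[[0,0,0],[0,0,0],[0,0,0],[0,0,0]],"jaw":[0.05,0.05,0.05,0.05]}' | sed -n '2p;4p'
```

```text
tool_pos: [0.5523, 0.0101, 0.0276]
contact_force: [0.4, -1.1, -3.5]
```

```bash
python3 -m inch '{"delta_pos":[[0,0,-0.0005],[0,0,-0.001],[0,0,-0.001]],"delta_rot":[[0,0,0],[0,0,0],[0,0,0]],"jaw":[0.05,0.05,0.05]}' | sed -n '2p;4p'
python3 -m inch '{"delta_pos":[[0,0,-0.0005],[0,0,-0.001],[0,0,-0.001]],"delta_rot":[[0,0,0],[0,0,0],[0,0,0]],"jaw":[0.05,0.05,0.05]}' | sed -n '2p;4p'
```

```text
tool_pos: [0.5527, 0.01, 0.0271]
contact_force: [0.0, 0.0, -2.5]
tool_pos: [0.553, 0.01, 0.0268]
contact_force: [-1.1, -0.5, 0.5]
```

```bash
python3 -m inch '{"delta_pos":[[0,0,-0.0005],[0,0,-0.0007],[0,0,-0.0007]],"delta_rot":[[0,0,0],[0,0,0],[0,0,0]],"jaw":[0.05,0.05,0.05]}' | sed -n '2p;4p'
python3 -m inch '{"delta_pos":[[0,0,0.0007],[0,0,0.001],[0,0,0.001],[0,0,0.001],[0,0,0.001],[0,0,0.03],[0,0,0.07],[0,0,0.115],[0,0,0.13],[0,0,0.13],[0,0,0.13]],"delta_rot":[[0,0,0],[0,0,0],[0,0,0],[0,0,0],[0,0,0],[0,0,0],[0,0,0],[0,0,0],[0,0,0],[0,0,0],[0,0,0]],"jaw":[0.065,0.094,0.094,0.094,0.094,0.094,0.094,0.094,0.094,0.094,0.094]}'
python3 - <<'E'
from h import *
st=bot.state(); c=st["tool_pos"]
a,d=eyes.capture("wrist"); save("w4",a); W=cloud("wrist",d,st); np.savez("w4",a=a,W=W)
hsv=cv2.cvtColor(a,cv2.COLOR_RGB2HSV).astype(int)
near=np.hypot(W[...,0]-.553,W[...,1]-.010)<.05
P=rect(W,near&(W[...,2]>.028)&(W[...,2]<.06)&(hsv[...,1]>80)&(hsv[...,0]<15),"mould")
P=rect(W,near&(W[...,2]>.041)&(W[...,2]<.06),"watch")
A=np.c_[P[:,:2]-c[:2],np.ones(len(P))]; print("tilt",np.linalg.lstsq(A,P[:,2],rcond=None)[0])
rect(W,(W[...,2]>.008)&(W[...,2]<.018)&(hsv[...,1]<90)&(np.hypot(W[...,0]-.55,W[...,1]-.012)<.085),"plate")
E
```

```text
tool_pos: [0.553, 0.01, 0.0268]
contact_force: [-3.3, 0.6, 5.7]
clock: 18.8
tool_pos: [0.5519, 0.0101, 0.1543]
tcp_rot: [180.0, 0.1, -28.1]
contact_force: [0.1, 0.3, -0.9]
finger_gap: 1.003
gripper_force: 0.0
mould c [553.1   9.9] size [59.6 67.4] ang 61.7 z [0.035  0.0365 0.0377] mean [0.5553 0.0087 0.0364] 3088
watch c [553.    9.7] size [33.7 39.9] ang 61.9 z [0.0418 0.0445 0.0457] mean [0.5537 0.0094 0.0443] 1684
tilt [-0.00941148  0.00497957  0.04431638]
plate c [550.2  13.9] size [120.2 100.3] ang 3.5 z [0.0113 0.0126 0.0138] mean [0.556  0.0134 0.0126] 7343
```

View pics/w4.png

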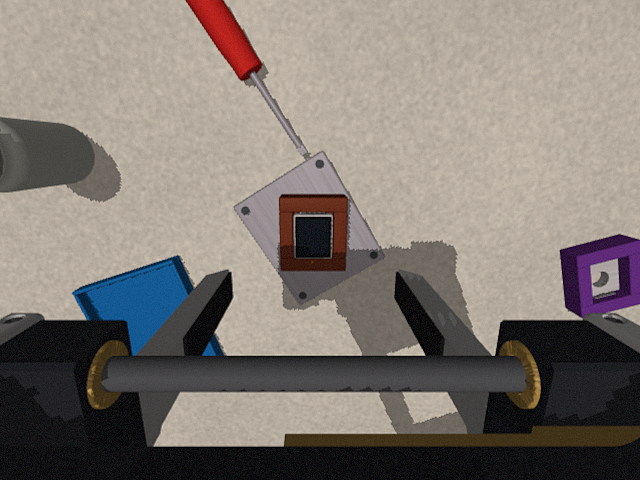

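The watch stands 8 mm proud and level at (313,237), with the mould home. Going in to grip it.

```bash
python3 -m inch '{"delta_pos":[[0,0,-0.03],[0,0,-0.06],[0,0,-0.085],[0,0,-0.095],[0,0,-0.1],[0,0,-0.103],[0,0,-0.105],[0,0,-0.1055],[0,0,-0.1055],[0,0,-0.1055]],"delta_rot":[[0,0,0],[0,0,0],[0,0,0],[0,0,0],[0,0,0],[0,0,0],[0,0,0],[0,0,0],[0,0,0],[0,0,0]],"jaw":[0.06,0.055,0.05,0.05,0.05,0.05,0.05,0.05,0.05,0.05]}'
```

```text
clock: 19.85
tool_pos: [0.5535, 0.0099, 0.051]
tcp_rot: [-180.0, -0.1, -28.1]
contact_force: [-0.1, -1.1, 0.5]
finger_gap: 0.537
gripper_force: 0.0
```

```bash
python3 -m inch '{"delta_pos":[[0,0,-0.001],[0,0,-0.002],[0,0,-0.0025],[0,0,-0.0025],[0,0,-0.0025],[0,0,-0.0025],[0,0,-0.0025],[0,0,-0.0025],[0,0,-0.0025]],"delta_rot":[[0,0,0],[0,0,0],[0,0,0],[0,0,0],[0,0,0],[0,0,0],[0,0,0],[0,0,0],[0,0,0]],"jaw":[0.05,0.05,0.05,0.05,0.025,0.025,0.025,0.025,0.025]}'
```

```text
clock: 20.75
tool_pos: [0.5529, 0.01, 0.0478]
tcp_rot: [-180.0, -0.0, -28.1]
contact_force: [0.6, 0.6, 0.1]
finger_gap: 0.355
gripper_force: 30.0
```

```bash
python3 -m inch '{"delta_pos":[[0,0,0.003],[0,0,0.008],[0,0,0.018],[0,0,0.035],[0,0,0.05],[-0.003,0.03,0.05],[-0.007,0.065,0.05],[-0.011,0.1,0.05],[-0.015,0.135,0.05],[-0.019,0.17,0.05],[-0.022,0.19,0.04],[-0.022,0.199,0.02],[-0.022,0.199,0],[-0.022,0.199,-0.013],[-0.022,0.199,-0.02],[-0.022,0.199,-0.0235],[-0.022,0.199,-0.0235],[-0.022,0.199,-0.0235]],"delta_rot":[[0,0,0],[0,0,0],[0,0,0],[0,0,0],[0,0,0],[0,0,0],[0,0,0],[0,0,0],[0,0,0],[0,0,0],[0,0,0],[0,0,0],[0,0,0],[0,0,0],[0,0,0],[0,0,0],[0,0,0],[0,0,0]],"jaw":[0.025,0.025,0.025,0.025,0.025,0.025,0.025,0.025,0.025,0.025,0.025,0.025,0.025,0.025,0.025,0.025,0.025,0.025]}'
python3 - <<'E'
from h import *
st=bot.state(); print(st["tool_pos"])
a,d=eyes.capture("wrist"); save("w5",a); W=cloud("wrist",d,st)
hsv=cv2.cvtColor(a,cv2.COLOR_RGB2HSV).astype(int)
m=(np.hypot(W[...,0]-.531,W[...,1]-.209)<.026)&(W[...,2]>.012)&(W[...,2]<.035)&(hsv[...,2]<90); rect(W,m,"watch")
E
```

```text
clock: 22.55
tool_pos: [0.5318, 0.2089, 0.0251]
tcp_rot: [-179.9, -0.1, -28.1]
contact_force: [0.1, -0.4, -0.5]
finger_gap: 0.353
gripper_force: 30.0
[0.53175742 0.2088606  0.02506636]
watch c [531.9 208.7] size [31.2 37. ] ang 61.0 z [0.0209 0.0219 0.0229] mean [0.5326 0.2083 0.0219] 3422
```

View pics/w5.png

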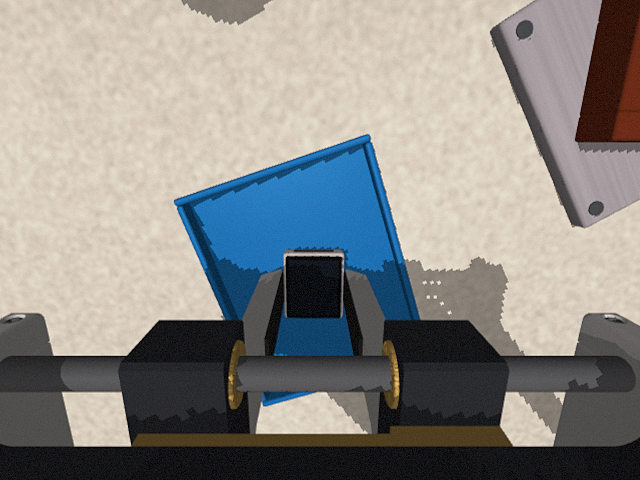

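The watch is held glass up at (314,285) over the tray, about 6 mm above its floor.

```bash
python3 -m inch '{"delta_pos":[[0,0,-0.001],[0,0,-0.002],[0,0,-0.003],[0,0,-0.004],[0,0,-0.005],[0,0,-0.0055],[0,0,-0.006],[0,0,-0.006],[0,0,-0.006]],"delta_rot":[[0,0,0],[0,0,0],[0,0,0],[0,0,0],[0,0,0],[0,0,0],[0,0,0],[0,0,0],[0,0,0]],"jaw":[0.025,0.025,0.025,0.025,0.025,0.025,0.025,0.025,0.025]}'
```

```text
clock: 23.5
tool_pos: [0.5309, 0.209, 0.0197]
tcp_rot: [180.0, 0.0, -28.1]
contact_force: [-3.5, -0.8, 9.4]
finger_gap: 0.356
gripper_force: 30.0
```

Contact with the tray floor. Releasing and lifting.

```bash
python3 -m inch '{"delta_pos":[[0,0,0.0005],[0,0,0.001],[0,0,0.001],[0,0,0.001],[0,0,0.001],[0,0,0.001],[0,0,0.015],[0,0,0.05],[0,0,0.09],[0,0,0.13],[0,0,0.13],[0,0,0.13],[0,0,0.13]],"delta_rot":[[0,0,0],[0,0,0],[0,0,0],[0,0,0],[0,0,0],[0,0,0],[0,0,0],[0,0,0],[0,0,0],[0,0,0],[0,0,0],[0,0,0],[0,0,0]],"jaw":[0.025,0.04,0.05,0.06,0.06,0.06,0.06,0.06,0.06,0.06,0.06,0.06,0.06]}'
python3 - <<'E'
from h import *
st=bot.state(); c=st["tool_pos"]
a,d=eyes.capture("wrist"); save("w6",a); W=cloud("wrist",d,st)
hsv=cv2.cvtColor(a,cv2.COLOR_RGB2HSV).astype(int)
P=rect(W,(np.hypot(W[...,0]-.531,W[...,1]-.209)<.04)&(W[...,2]>.011)&(W[...,2]<.035),"watch")
A=np.c_[P[:,:2]-c[:2],np.ones(len(P))]; print("tilt",np.linalg.lstsq(A,P[:,2],rcond=None)[0])
P=rect(W,(np.hypot(W[...,0]-.553,W[...,1]-.01)<.05)&(W[...,2]>.03)&(W[...,2]<.05)&(hsv[...,1]>80)&(hsv[...,0]<15),"mould")
E
```

```text
clock: 24.8
tool_pos: [0.5299, 0.2088, 0.1474]
tcp_rot: [179.9, 0.1, -28.1]
contact_force: [0.1, 0.1, -0.6]
finger_gap: 0.638
gripper_force: 0.0
watch c [530.9 208.6] size [33.3 39.6] ang 61.2 z [0.0136 0.0165 0.0177] mean [0.5319 0.2083 0.0162] 1503
tilt [-0.01844303  0.00685197  0.0162784 ]
mould c [553.3  10.5] size [60.5 67.3] ang 62.0 z [0.0326 0.0363 0.0377] mean [0.5548 0.0106 0.036 ] 4995
```

View pics/w6.png

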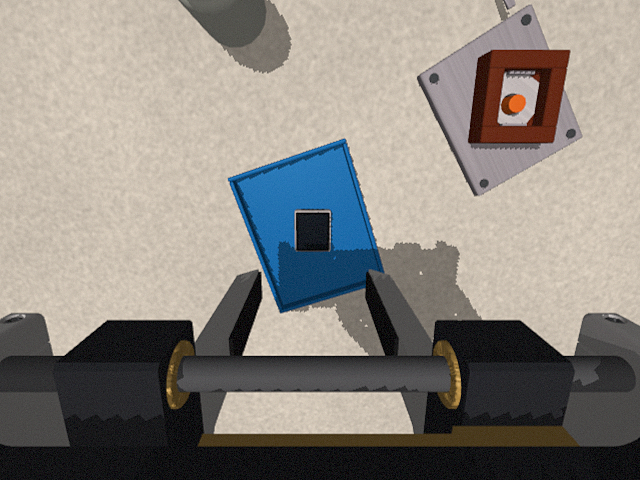

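The watch lies flat, glass up, in the tray at (313,231). The mould sits home on the block at (518,97) with the orange peg through its hole.

```bash
python3 -c "from workcell import job_done; print(job_done())"
```

```text
the job is handed in; nothing more can be done
None
```

I pushed the watch out and laid it flat, glass up, in the blue tray, with the mould left home on the block; I handed the job in at about 25 s of 67 s, and no verdict came back.

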